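# Fit and hold the bayonet lamp of a parade lamp box

### The job

First push the ajar door of the grey lamp box shut until it snaps onto its catch. Then take the white block-shaped bayonet lamp, push it down into the socket on top of the box with its lugs in the slots, turn it a quarter turn clockwise (seen from above) to the stop, and finish while still gripping it and pressing it down against the spring so its flange stays flush on the socket rim. Leave everything else on the table where it is.

Things in the scene. Friction and masses are not known exactly. Their poses are not given: they have to be found in the camera images.
- lampbox: grey steel battery lamp box, fixed to the table, 170 deep (its x) x 190 wide (its y) x 120 mm high. Origin at the centre of its underside; its -x face (towards the robot) has the door, its top carries the round socket, 30 mm behind the centre (+x).
- door (a joint): angle of the lamp box's door: 0 = shut, grows as it swings open towards the robot (to 1.5 rad; starts ajar). Sprung catch: from 0.08 rad on, a push rising to about 7 N near the free edge is needed to pass its hump (at about 0.03 rad); then the door snaps to 0 and stays. Stopped short, it springs back ajar.
- door_pad (a point): point on the door's outer face where to push: 122 mm from the hinge, 28 mm in from the free edge, 84 mm above the table. Site axes as the door's: -x is the outward normal of the face, -y points from the hinge to the free edge. The door is 150 mm wide, 10 mm thick, 112 mm tall (from 4 to 116 mm above the table), with a 4 mm thick black pull strip on the face at the free edge.
- door_hinge (a point): point on the door's vertical hinge line (left edge seen from the robot), 84 mm above the table; seen from above the door closes anticlockwise about it.
- lamp: the bayonet lamp, standing upright on its cap, 76 mm tall, about 0.16 kg. Origin at the centre of the cap's underside, z up. Brass cap 32 mm diameter, 26 mm tall, with two lugs to +x and -x (tips 22 mm from the axis, 8 mm wide, 4 to 10 mm above the underside). Above it a 54 mm diameter flange, from 26 to 31 mm high. Half a turn about z makes no difference.
- lamp_grip (a point): centre of the lamp's white block, the part to grip, 53 mm above the lamp's underside; axes as the lamp's. The block is 60 mm long (along x, in line with the lugs), 34 mm wide (along y: grip it across this) and reaches from 31 to 73 mm above the underside.
- socket_rim (a point): centre of the bayonet socket's mouth, on its flat rim, 156 mm above the table; axes as the lamp box's, z up. Collar 62 mm outside diameter, 36 mm tall, bore 35 mm. With the lamp's flange flush on the rim the lamp's origin is 26 mm below it. Let go after the turn, the lamp is lifted 5 mm by the spring and is no longer flush.
- socket_slot (a point): mouth of one of the two 12 mm wide slots for the lugs, 21 mm from the socket's centre along its +x; the other is opposite. The lugs clear the 11 mm thick ledge once the lamp's origin is 21 mm below the rim; then the lamp turns a quarter clockwise (seen from above) to a stop at about 92 degrees.
- plunger (a joint): travel of the sprung contact in the socket: 0 when up (its top 14 mm below the rim), 0.012 when the lamp is flush; it pushes back with 3 N at 0 and 8.3 N at 0.012.
- round_bulb: white round LED bulb, 98 mm tall, 60 mm across, standing on a screw cap with no lugs; bystander, origin at the centre of its underside
- gem_jar: closed jar, 56 mm diameter, 80 mm tall; bystander, origin at the centre of its underside
- glue_gun: white hot-glue gun lying on its side, 150 mm barrel, 115 mm across, 32 mm high; bystander, origin under the middle of its barrel
- tape_roll: paper tape roll lying flat, 90 mm outside diameter, 24 mm high; bystander
- screwdriver: black-handled screwdriver lying flat; bystander
- trophy: small brass cup trophy on a 60 mm wooden block, 130 mm tall, beyond the lamp box; bystander
- stick_cup: white cup with glue sticks, 68 mm diameter, 90 mm tall (sticks to 175 mm); bystander

How it is judged:
By the outcome, as a careful person would: the job done as asked, in the order asked, and still so for the second after the job is handed in, while the arm keeps its last pose, push and grip.
It also fails if it takes over 69 s, if anything falls off the work surface, if the arm or the gripper's body presses on something with over 40 N, if the wrist force passes 120 N, or if a joint passes its speed limit or range.

### The arm

A 6-joint arm with a two-finger parallel gripper is mounted at the origin on the work surface. World frame = base frame: x ahead of the robot, y to its left, z up, the work surface at z = 0. Lengths are in m, angles in rad, forces in N, time in s.
With the tool pointing down it reaches from about 0.2 to 0.875 m from the base axis. Payload 3.4 kg.
Tool frame: the origin (TCP) lies between the finger pads; the fingertips stand 25 mm ahead of it and the grasp point (between the pads) lies 6 mm ahead of it (r.nose_length is the z of the fingertips in the tool frame, in m); z points along the fingers, x is the direction in which the jaws open and shut, and the axes are right-handed (so a half turn about z gives the same grasp; the last joint's range is limited). The gripper opens to 94 mm and grips with 3 to 60 N. Pads are 16 mm wide; open, the fingers measure 119 mm over their backs; the gripper's body (75 mm by 177 mm) begins 78 mm behind the grasp point.
Start: joints at [-1.443, 0.276, 1.505, -0, 1.361, -0.121], TCP at [0.142, -0.557, 0.195] pointing down, gripper open.
Joint ranges: [-2.89, 2.89], [-0.75, 2.08], [0.22, 2.7], [-1.18, 4.32], [0.11, 2.71], [-2.7, 2.7]. Speed limits (rad/s): [2.57, 2.57, 3.14, 3.14, 3.14, 3.14].

### API

Orientations are given as a unit quaternion [w, x, y, z].
In Python, from plant import r, gripper_to, inverse_kinematics, vision, models, telemetry gives the robot as it stands. Calls block until the motion is done:
- r.move_to(position, orientation): joint-space move of the TCP to a pose.
- r.move_l(position, rot=None, vel=0.15, guard=None): straight line of the TCP; rot=None keeps the orientation; vel is the mean speed in m/s. With guard (N) it stops when the force on the tool has changed by that much, and returns True; else False.
- r.movej(angles): joint-space move.
- gripper_to(opening, f_grip=None): finger opening in m; f_grip is the grip in N (None keeps the last); returns when the fingers have stopped.
- r.hold(seconds).
- inverse_kinematics(position, orientation): joint angles nearest the present ones, or None.
- vision.snapshot(name): name is "scene" or "top" or "wrist"; returns the picture (480x640x3 uint8, red, green, blue); there is no depth.
- vision.get_calibration(name): a dict with "fx", "fy", "cx", "cy" (pixels), "position" and "orientation" of the camera in the world. Camera axes: x right, y down, z forward; pixel columns grow to the right and rows downward; lengths in m; the calibration is good to about 2 mm. The wrist camera is an equidistant fisheye: a pixel r from the principal point sees the ray r / f radians off the axis. A picture is of the moment at which its call begins: read the wrist's pose just before it. get_calibration takes no time and is no camera call; for the wrist camera it gives the pose at the moment of the call.
A pose or a line that the arm cannot do raises r.PlanningError and nothing moves.
- r.sign_off(): hands the job in, once; it reports no verdict.
Trained networks look in the newest picture that a camera, given by its name, has taken for a name from the list of things; names that differ only in an ending like _2 or _b are one class to them, and where a whole thing is asked for, a point or a joint stands for the part that bears it (a point fixed in the world has none). Each returns a list of dicts, best first, with "score" (0 to 1); they miss things now and then, are a little off and sometimes report something else, mostly with a low value. They report only what shows in the picture. A call takes as long as a camera call.
- models.boxes_of(thing, camera): "at" ([x, y, z] in m, in world coordinates, good to about 4 mm: the middle of the surface that is visible of it).
- models.regions_of(thing, camera): "pixels" (480x640 bool, what is visible of it).
- models.mark_of(thing, camera): "at" ([x, y, z] in m, in world coordinates, good to about 4 mm: a listed point, or the origin of a listed thing).
Readings, each from a call of its own:
- telemetry.current_t(): time.
- telemetry.current_joints(): joint angles.
- telemetry.current_dq(): joint speeds.
- telemetry.current_joint_efforts(): joint torques, N m.
- telemetry.current_ee_pos(): TCP position.
- telemetry.current_tool_rot(): TCP orientation.
- telemetry.current_wrist_force(): force on the tool from outside, world axes, zero at the start.
- telemetry.current_torque(): the same for the moment, N m.
- telemetry.current_opening(): finger opening in m.
Only numpy, scipy, OpenCV 4.12 (cv2) and the standard library are available. Lean on these libraries where they do the work, as an engineer would, in place of code of your own. Each camera call takes 0.05 s, during which the arm holds its last target.

## Working session

There is one attempt and no reset: what is moved stays moved. The work goes in short steps, each a Python script; the robot and the scene stay as the last script left them, time stands still between calls to the robot, and variables do not carry over. Pictures are saved under pics/ and viewed, and the job is handed in when it is done.

```bash
ls; mkdir -p pics; python3 - <<'E'
from plant import r, gripper_to, inverse_kinematics, vision, models, telemetry
import cv2
for c in ["scene","top","wrist"]:
    im=vision.snapshot(c); cv2.imwrite(f"pics/a_{c}.png",im[:,:,::-1])
    k=vision.get_calibration(c); print(c,k)
    for n in ["lampbox","door_pad","door_hinge","lamp","lamp_grip","socket_rim","socket_slot"]:
        m=models.mark_of(n,c); print(n,[(x["at"],round(x["score"],2)) for x in m[:2]])
print(telemetry.current_t())
E
```

```text
pics
scene {'fx': 520.9327191164545, 'fy': 520.9327191164545, 'cx': 315.11781947367217, 'cy': 238.77850239964278, 'position': array([ 1.29261193, -0.00373731,  1.0743935 ]), 'orientation': array([-0.24174433,  0.69323241,  0.64369274, -0.21598184])}
lampbox [([0.5843, 0.0139, 0.0005], 0.59)]
door_pad [([0.4256, 0.0155, 0.0817], 0.65)]
door_hinge [([0.5168, 0.1002, 0.0865], 0.77)]
lamp [([0.4304, -0.3231, 0.0056], 0.8)]
lamp_grip [([0.4377, -0.325, 0.0515], 0.97)]
socket_rim [([0.6146, 0.0046, 0.1581], 0.93)]
socket_slot [([0.6391, 0.0037, 0.1596], 0.82)]
top {'fx': 611.6353442794995, 'fy': 611.6353442794995, 'cx': 320.3802140275422, 'cy': 245.5760507532618, 'position': array([0.37961713, 0.06346731, 1.45056776]), 'orientation': array([ 0.040617  , -0.69607092,  0.71521014, -0.04806228])}
lampbox [([0.5909, 0.013, 0.0019], 0.92), ([0.4346, -0.3207, 0.054], 0.69)]
door_pad [([0.4242, 0.0181, 0.0834], 0.93)]
door_hinge [([0.5137, 0.105, 0.0851], 0.75), ([0.4328, -0.3248, 0.0012], 0.29)]
lamp [([0.4313, -0.3263, 0.0019], 0.74)]
lamp_grip [([0.434, -0.3185, 0.0548], 0.92)]
socket_rim [([0.6151, 0.0089, 0.1514], 0.75), ([0.437, -0.3208, 0.0548], 0.34)]
socket_slot [([0.6342, -0.0009, 0.155], 0.77), ([0.5972, -0.2731, -0.0014], 0.63)]
wrist {'fx': 371.64829954431775, 'fy': 371.64829954431775, 'cx': 324.7321215417071, 'cy': 238.9717791071076, 'position': array([ 0.21676975, -0.53852152,  0.38481327]), 'orientation': array([ 0.10810373,  0.78211918, -0.60795376, -0.08363854])}
lampbox []
door_pad []
door_hinge []
lamp []
lamp_grip []
socket_rim []
socket_slot []
1.2
```

View pics/a_scene.png

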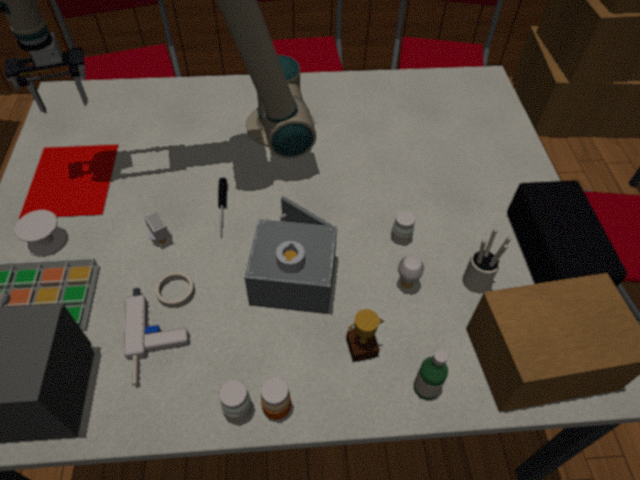

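View pics/a_top.png

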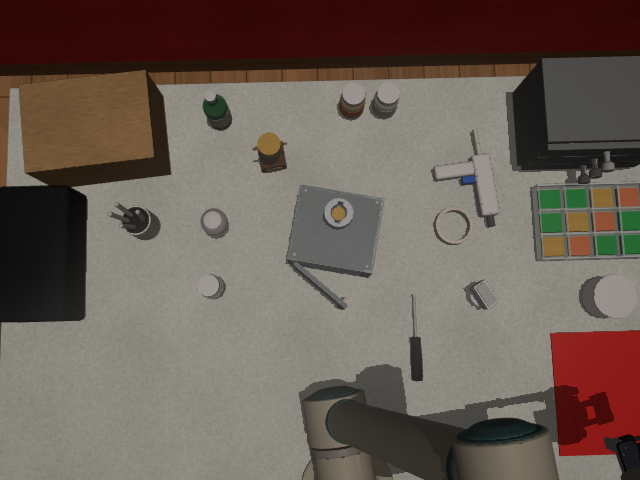

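View pics/a_wrist.png

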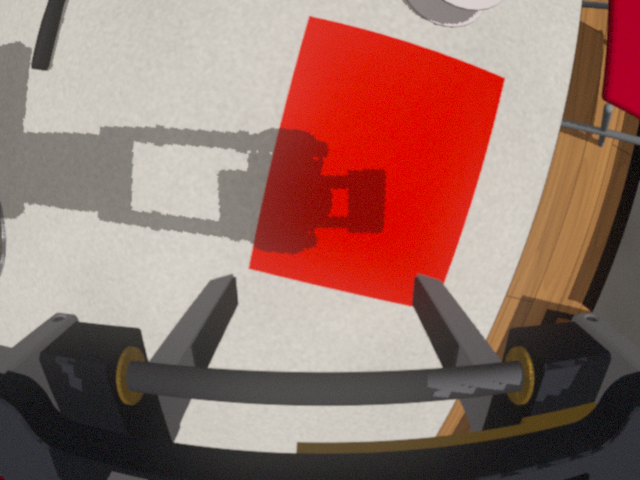

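The scene camera shows the box at (290,255) with its door ajar and the lamp at (155,227). In the top view the box top spans about (302,186)–(372,275), the door runs from (291,262) to (345,305), and the lamp is at (484,293). I'll refine the yaw angles next.

```bash
python3 - <<'E'
import cv2
im=cv2.imread("pics/a_top.png")
a=cv2.resize(im[170:320,270:400],None,fx=4.6,fy=4,interpolation=cv2.INTER_CUBIC)
a=cv2.resize(im[175:315,275:395],None,fx=4,fy=4,interpolation=cv2.INTER_CUBIC);cv2.imwrite("pics/b1.png",a)
a=cv2.resize(im[265:325,455:515],None,fx=8,fy=8,interpolation=cv2.INTER_CUBIC);cv2.imwrite("pics/b2.png",a)
E
```

```text
(no output)
```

View pics/b1.png

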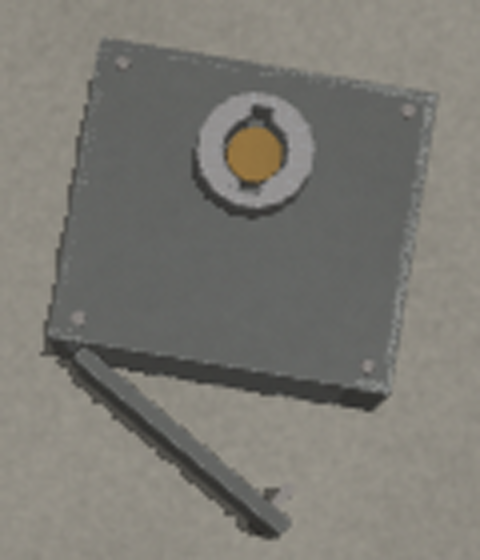

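View pics/b2.png

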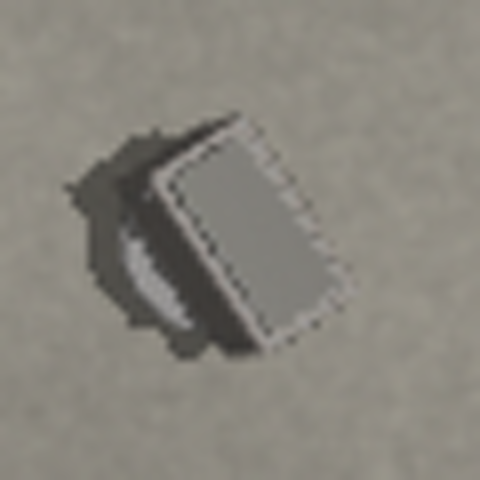

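The box top's corners are at crop (102,40), (438,93), (386,390) and (50,337). The door's top edge runs from (82,352) to (283,525), and the lamp block top's corners are (240,115), (352,285), (262,350) and (157,178).

```bash
cat > h.py <<'E'
import numpy as np
from scipy.spatial.transform import Rotation as R
def q2R(q): return R.from_quat([q[1],q[2],q[3],q[0]])
def Rq(rot): q=rot.as_quat(); return np.array([q[3],q[0],q[1],q[2]])
def down(yaw):
    "tool z down, tool x along world yaw"
    x=np.array([np.cos(yaw),np.sin(yaw),0]); z=np.array([0,0,-1.]); y=np.cross(z,x)
    return Rq(R.from_matrix(np.c_[x,y,z]))
def unproj(k,uv,z):
    uv=np.asarray(uv,float); d=np.c_[(uv[:,0]-k["cx"])/k["fx"],(uv[:,1]-k["cy"])/k["fy"],np.ones(len(uv))]
    d=q2R(k["orientation"]).apply(d); p=k["position"]; s=(z-p[2])/d[:,2]
    return p+d*s[:,None]
def unfish(k,uv,z):
    uv=np.asarray(uv,float); a=(uv-[k["cx"],k["cy"]])/k["fx"]; th=np.linalg.norm(a,axis=1)
    d=np.c_[a/th[:,None]*np.sin(th)[:,None],np.cos(th)]
    d=q2R(k["orientation"]).apply(d); p=k["position"]; s=(z-p[2])/d[:,2]
    return p+d*s[:,None]
E
python3 - <<'E'
from h import *
from plant import vision
k=vision.get_calibration("top")
B=unproj(k,np.array([(102,40),(438,93),(386,390),(50,337)])/4+[275-.4,175-.4],.12)
print(B,B.mean(0))
e=B[0]-B[3]+B[1]-B[2]; print("yaw",np.degrees(np.arctan2(e[1],e[0])))
f=B[0]-B[1]+B[3]-B[2]; print("yaw",np.degrees(np.arctan2(-f[0],f[1])), np.linalg.norm(e)/2,np.linalg.norm(f)/2)
D=unproj(k,np.array([(82,352),(283,525)])/4+[274.6,174.6],.116);d=D[0]-D[1]
print(D,np.degrees(np.arctan2(-d[0],d[1])),np.linalg.norm(d))
S=unproj(k,np.array([(256,149),(262,112),(248,185)])/4+[274.6,174.6],.156);print(S)
L=unproj(k,np.array([(240,115),(352,285),(262,350),(157,178)])/8+[454.6,264.6],.073);print(L,L.mean(0))
e=L[0]-L[1]+L[3]-L[2];print(np.degrees(np.arctan2(e[1],e[0])),np.linalg.norm(e)/2)
E
```

```text
[[ 0.68486906  0.0883326   0.12      ]
 [ 0.65011937 -0.09705483  0.12      ]
 [ 0.48601302 -0.06194537  0.12      ]
 [ 0.51997707  0.1206271   0.12      ]] [0.58524463 0.01248987 0.12      ]
yaw -11.578325286736996
yaw -10.577721083921515 0.1679160561125083 0.1871604016982501
[[ 0.51167356  0.1034582   0.116     ]
 [ 0.41436768 -0.00354274  0.116     ]] -42.28315386800208 0.14462930422200537
[[0.61472646 0.00637792 0.156     ]
 [0.63484853 0.00251337 0.156     ]
 [0.59525363 0.01128296 0.156     ]]
[[ 0.46728827 -0.32240308  0.073     ]
 [ 0.41861944 -0.35103821  0.073     ]
 [ 0.40114455 -0.32453874  0.073     ]
 [ 0.45016091 -0.29785686  0.073     ]] [ 0.43430329 -0.32395922  0.073     ]
29.521940582848853 0.05613013003042344
```

```bash
cat >> h.py <<'E'
HINGE=np.array([0.5145,0.103]); BY=np.radians(-11)
def door_pose(phi,off,rad=0.122,z=0.097,flip=1):
    n=np.array([-np.cos(phi),-np.sin(phi)]); t=np.array([np.sin(phi),-np.cos(phi)])
    p=HINGE+rad*t+off*n
    return np.array([p[0],p[1],z]), down(phi+flip*np.pi/2)
E
python3 - <<'E'
from h import *
from plant import *
for fl in (1,-1):
    for phi,off in ((-42.3,.06),(-11,.018)):
        p,q=door_pose(np.radians(phi),off,flip=fl); print(fl,p,inverse_kinematics(p,q))
for s in (0,1):
    for yaw in (30+90,30-90): print(inverse_kinematics([.434,-.324,.1],down(np.radians(yaw))))
for yaw in (-11+90,-11-90,-101+90,-101-90): print(yaw,inverse_kinematics([.6147,.0065,.2],down(np.radians(yaw))))
E
```

```text
1 [0.38801461 0.05314576 0.097     ] [-4.20240964e-02  8.50933922e-02  2.01899140e+00 -4.44089210e-16
  1.03750786e+00 -8.74546150e-01]
1 [ 0.47355201 -0.01332395  0.097     ] [-1.75151915e-01  2.05091198e-01  1.86651552e+00 -4.44089210e-16
  1.06998594e+00 -1.55396202e+00]
-1 [0.38801461 0.05314576 0.097     ] [-4.20240964e-02  8.50933922e-02  2.01899140e+00 -4.44089210e-16
  1.03750786e+00  2.26704650e+00]
-1 [ 0.47355201 -0.01332395  0.097     ] [-1.75151915e-01  2.05091198e-01  1.86651552e+00 -4.44089210e-16
  1.06998594e+00  1.58763063e+00]
None
[-7.69777266e-01  2.97153722e-01  1.72425655e+00 -4.44089210e-16
  1.12018238e+00  2.77420285e-01]
None
[-7.69777266e-01  2.97153722e-01  1.72425655e+00 -4.44089210e-16
  1.12018238e+00  2.77420285e-01]
79 [-1.02561615e-01  3.33237956e-01  1.40743987e+00 -4.44089210e-16
  1.40091482e+00 -1.48137172e+00]
-101 [-1.02561615e-01  3.33237956e-01  1.40743987e+00 -4.44089210e-16
  1.40091482e+00  1.66022093e+00]
-11 [-1.02561615e-01  3.33237956e-01  1.40743987e+00 -4.44089210e-16
  1.40091482e+00  8.94246026e-02]
-191 None
```

```bash
python3 - <<'E'
from h import *
from plant import *
import cv2
f0=telemetry.current_wrist_force()
gripper_to(0.0,20)
phi=np.radians(-42.3)
p,q=door_pose(phi,.055); 
r.move_to([p[0],p[1],.20],q); r.move_l(p,vel=.15)
print("t",telemetry.current_t(),telemetry.current_wrist_force(),telemetry.current_opening())
p,q=door_pose(phi,.012); hit=r.move_l(p,vel=.06,guard=2.5)
pos=telemetry.current_ee_pos(); n=np.array([-np.cos(phi),-np.sin(phi)]); t=np.array([np.sin(phi),-np.cos(phi)])
print(hit,"off",(pos[:2]-HINGE)@n,"rad",(pos[:2]-HINGE)@t,telemetry.current_wrist_force(),telemetry.current_t())
cv2.imwrite("pics/c_top.png",vision.snapshot("top")[:,:,::-1])
E
```

```text
t 5.7917 [-0.14479026 -0.35351299 -0.45928895] 0.000399730464182878
False off 0.012221159753226721 rad 0.12217812444971407 [ 0.16047621  0.12672044 -0.47189195] 6.6583
```

View pics/c_top.png

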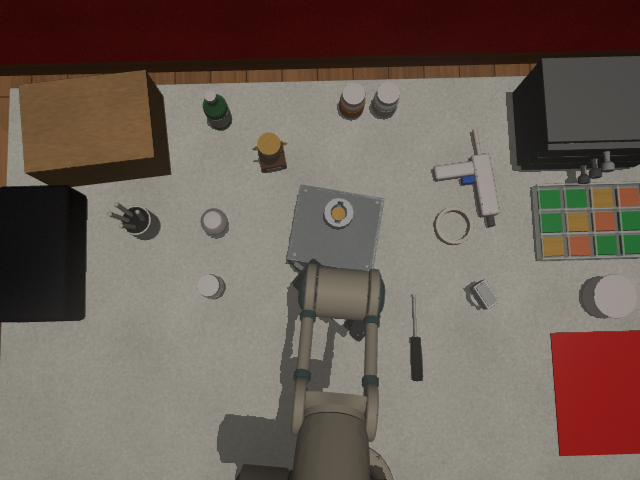

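The wrist covers the door in the top view (340,290), and there is no resistance so far. I'll carry on along the closing arc, guarded.

```bash
python3 - <<'E'
from h import *
from plant import *
import cv2
for d in (-36,-30,-24,-19,-15,-12):
    p,q=door_pose(np.radians(d),.016); hit=r.move_l(p,q,vel=.07,guard=22)
    print(d,hit,telemetry.current_wrist_force().round(2))
    if hit: break
n=np.array([-np.cos(BY),-np.sin(BY)])
for o in (.014,.011,.008,.005,.002):
    if hit: break
    p,q=door_pose(BY,o); hit=r.move_l(p,q,vel=.03,guard=22)
    e=telemetry.current_ee_pos()
    print(o,hit,((e[:2]-HINGE)@n).round(4),telemetry.current_wrist_force().round(2))
    if np.linalg.norm(telemetry.current_wrist_force()[:2])>20: break
print(telemetry.current_t())
for c in ("scene","wrist"): cv2.imwrite(f"pics/d_{c}.png",vision.snapshot(c)[:,:,::-1])
E
```

```text
-36 False [-0.7   0.52  0.06]
-30 False [ 0.52 -0.33  0.1 ]
-24 False [-0.32 -0.29 -0.32]
-19 False [-0.02 -0.33  0.03]
-15 False [-3.82  1.69  2.38]
-12 False [-9.78  3.82  7.29]
0.014 False 0.019 [-7.85  1.25  5.17]
0.011 False 0.019 [-12.3    2.67   9.65]
0.008 False 0.019 [-18.02   4.32  13.22]
0.005 False 0.019 [-22.2    3.99  16.93]
9.525
```

View pics/d_scene.png

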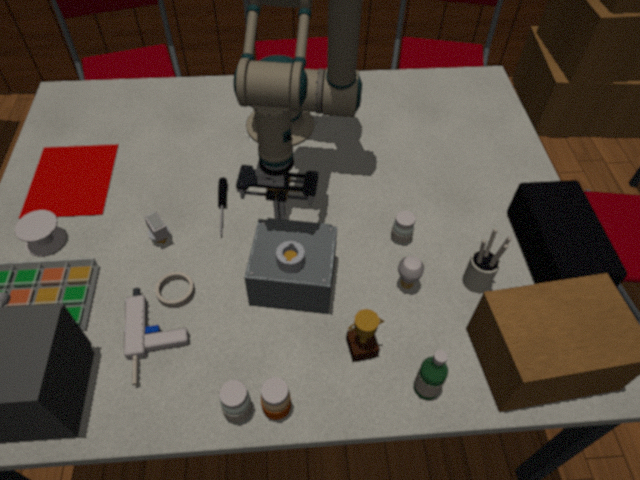

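View pics/d_wrist.png

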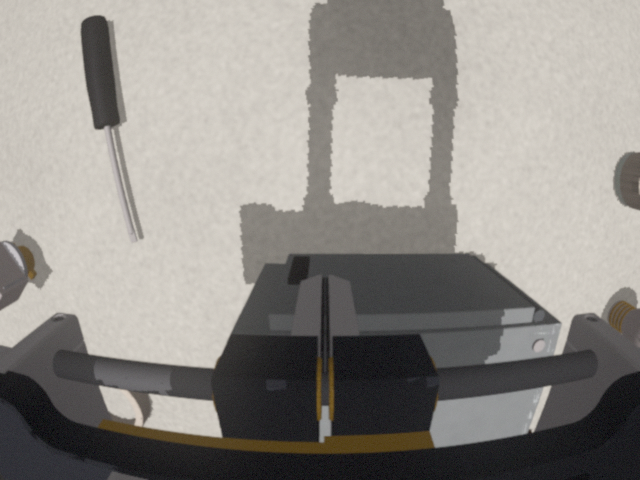

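The fingers sit on the door at a hard stop (offset fixed at 19 mm, force up to 22 N), well past the hump. Next I'll back off, confirm it is shut, and go to the lamp.

```bash
python3 - <<'E'
from h import *
from plant import *
import cv2
p,q=door_pose(BY,.06); r.move_l(p,q,vel=.12); p[2]=.22; r.move_l(p,q,vel=.2)
cv2.imwrite("pics/e_wrist0.png",vision.snapshot("wrist")[:,:,::-1])
r.move_to([.434,-.324,.22],down(np.radians(-60)))
gripper_to(.075,30)
for c in ("top","wrist"):
    k=vision.get_calibration(c); cv2.imwrite(f"pics/e_{c}.png",vision.snapshot(c)[:,:,::-1])
    for n in ["door_pad","lamp","lamp_grip"]:
        m=models.mark_of(n,c); print(c,n,[(np.round(x["at"],4),round(x["score"],2)) for x in m[:2]])
print(k,telemetry.current_t(),telemetry.current_ee_pos(),telemetry.current_wrist_force())
im=cv2.imread("pics/e_top.png");cv2.imwrite("pics/e_topz.png",cv2.resize(im[175:315,275:395],None,fx=4,fy=4,interpolation=cv2.INTER_CUBIC))
E
```

```text
top door_pad [(array([ 0.4838, -0.0124,  0.0817]), 0.7), (array([5.904e-01, 1.290e-02, 3.000e-04]), 0.34)]
top lamp [(array([ 0.433 , -0.3273,  0.0008]), 0.54), (array([0.613 , 0.0072, 0.1526]), 0.44)]
top lamp_grip [(array([ 0.4357, -0.3216,  0.0543]), 0.77)]
wrist door_pad [(array([ 0.4815, -0.0148,  0.0829]), 0.92)]
wrist lamp [(array([ 0.4274, -0.3245, -0.0011]), 0.97)]
wrist lamp_grip [(array([ 0.4326, -0.324 ,  0.0529]), 0.78)]
{'fx': 371.64829954431775, 'fy': 371.64829954431775, 'cx': 324.7321215417071, 'cy': 238.9717791071076, 'position': array([ 0.50105554, -0.28521384,  0.41009875]), 'orientation': array([ 0.1185291 ,  0.85802039, -0.49508107, -0.06816589])} 14.2667 [ 0.43400457 -0.3240142   0.22000915] [-0.88958429  0.79260184  0.57757467]
```

View pics/e_topz.png

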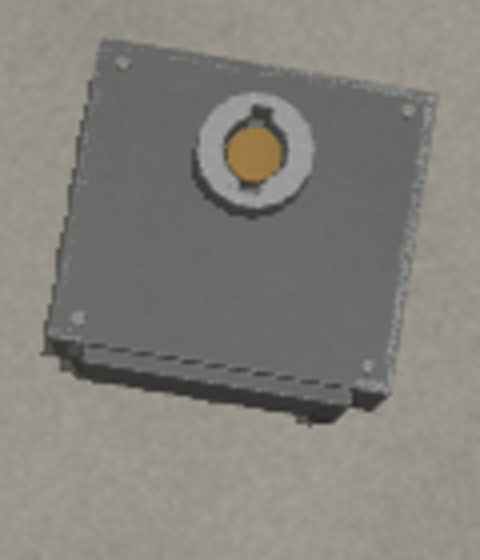

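View pics/e_wrist.png

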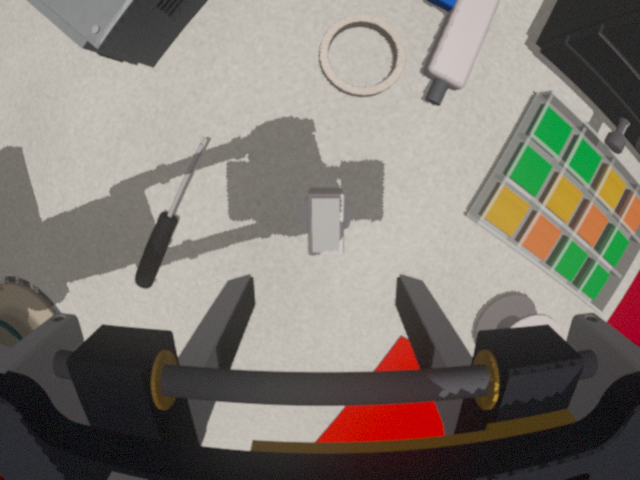

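View pics/e_wrist0.png

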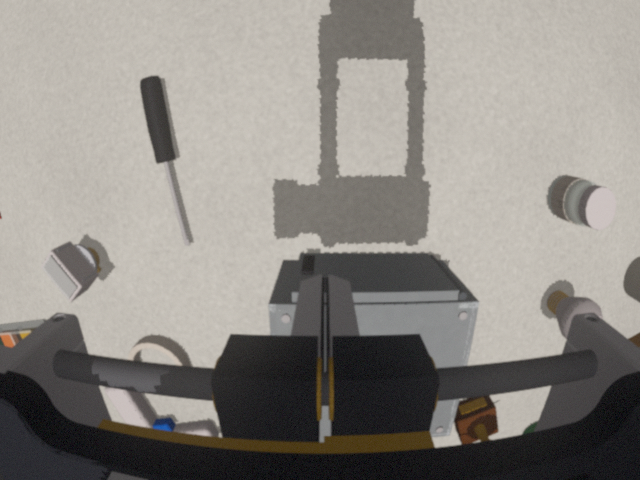

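The door is shut: in the top crop it lies along the box front from (82,350) to (350,395). In the wrist image the lamp block is at about (326,223), nearly aligned with the jaws. I'll zoom in for its yaw.

```bash
python3 - <<'E'
import cv2
im=cv2.imread("pics/e_wrist.png");cv2.imwrite("pics/e_wz.png",cv2.resize(im[180:265,290:360],None,fx=7,fy=7,interpolation=cv2.INTER_CUBIC))
E
```

```text
(no output)
```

View pics/e_wz.png

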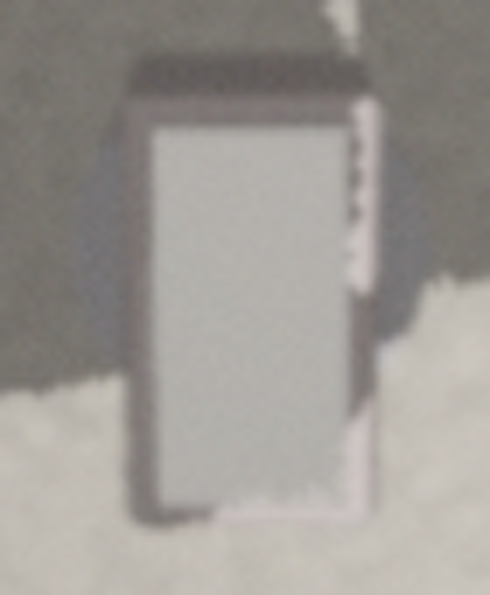

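The block outline runs (127,99), (377,97), (372,517), (137,520), with a lighter panel inside it.

```bash
python3 - <<'E'
from h import *
from plant import vision
k=vision.get_calibration("wrist")
for C in ([(127,99),(377,97),(372,517),(137,520)],[(153,128),(350,126),(350,507),(159,508)]):
  for z in (.070,.073,.076):
    L=unfish(k,np.array(C)/7+[289.6,179.6],z)
    e=L[0]-L[3]+L[1]-L[2];f=L[0]-L[1]+L[3]-L[2]
    print(z,L.mean(0),np.degrees(np.arctan2(e[1],e[0])),np.degrees(np.arctan2(f[1],f[0]))-90,np.linalg.norm(e)/2,np.linalg.norm(f)/2)
E
```

```text
0.07 [ 0.43125225 -0.32686321  0.07      ] 30.40260268044306 30.646146924636568 0.05826201277478643 0.032662514109041425
0.073 [ 0.43186799 -0.3264958   0.073     ] 30.40260268044306 30.64614692463651 0.05774808707220741 0.03237440004102298
0.076 [ 0.43248373 -0.32612839  0.076     ] 30.40260268044306 30.646146924636568 0.057234161369628465 0.032086285973004586
0.07 [ 0.43023605 -0.32741295  0.07      ] 30.511271820375 30.48235019760142 0.05276965201442255 0.026142389128175392
0.073 [ 0.43086075 -0.32704069  0.073     ] 30.511271820375022 30.48235019760152 0.0523041740950243 0.025911788689571877
0.076 [ 0.43148545 -0.32666843  0.076     ] 30.511271820375 30.48235019760142 0.051838696175626066 0.025681188250968344
```

```bash
python3 - <<'E'
from h import *
from plant import *
import cv2
q=down(np.radians(-59.6))
r.move_to([.432,-.3258,.12],q)
hit=r.move_l([.432,-.3258,.061],q,vel=.08,guard=8)
print(hit,telemetry.current_ee_pos())
gripper_to(.02,45); print(telemetry.current_opening(),telemetry.current_wrist_force())
r.move_l([.432,-.3258,.22],vel=.15)
print(telemetry.current_opening(),telemetry.current_ee_pos(),telemetry.current_t())
print(vision.get_calibration("wrist"))
for c in ("scene","wrist"): cv2.imwrite(f"pics/f_{c}.png",vision.snapshot(c)[:,:,::-1])
im=cv2.imread("pics/f_wrist.png");cv2.imwrite("pics/f_wz.png",cv2.resize(im[180:430,220:440],None,fx=2.4,fy=2.4,interpolation=cv2.INTER_CUBIC))
im=cv2.imread("pics/f_scene.png");cv2.imwrite("pics/f_sz.png",cv2.resize(im[120:270,90:240],None,fx=4,fy=4,interpolation=cv2.INTER_CUBIC))
E
```

```text
False [ 0.43242319 -0.32621012  0.06150147]
0.03121691603082757 [-0.9013836  -0.27467612  0.5674798 ]
0.03120053476758964 [ 0.43143374 -0.32528404  0.21891647] 17.65
{'fx': 371.64829954431775, 'fy': 371.64829954431775, 'cx': 324.7321215417071, 'cy': 238.9717791071076, 'position': array([ 0.49852383, -0.28630179,  0.40896097]), 'orientation': array([ 0.11848963,  0.85977839, -0.49193737, -0.06884006])}
```

View pics/f_wz.png

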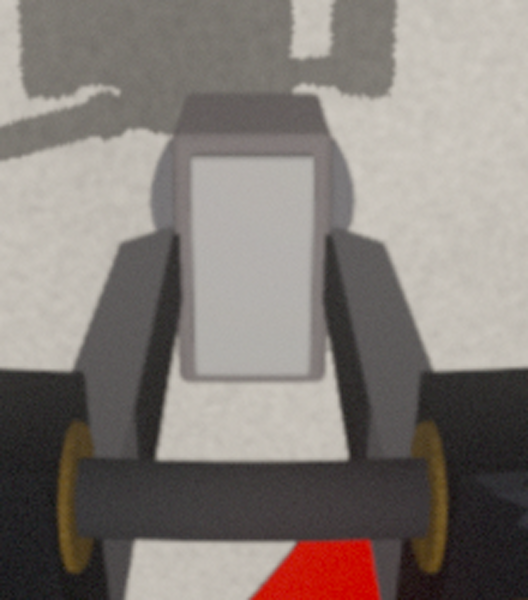

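View pics/f_sz.png

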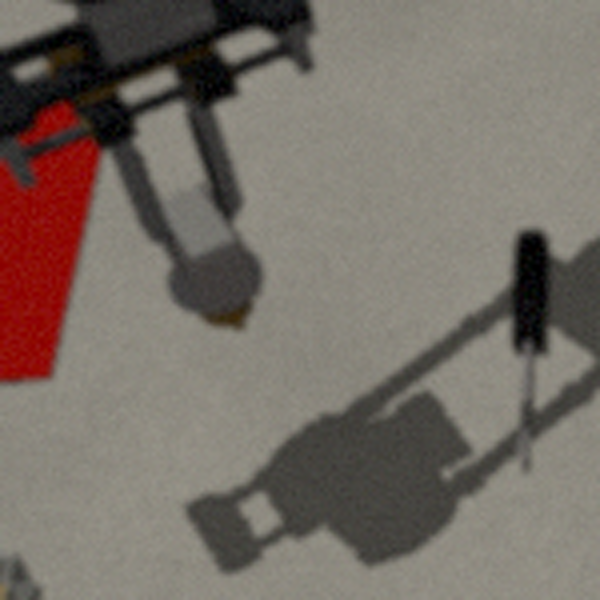

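The lamp is held, with its block top at crop (175,134)–(325,380). Next I'll work out its offset in the tool frame.

```bash
python3 - <<'E'
from h import *
from plant import *
k=vision.get_calibration("wrist"); e=telemetry.current_ee_pos(); T=q2R(telemetry.current_tool_rot())
print(e,T.as_matrix().round(4))
L=unfish(k,np.array([(175,134),(330,134),(325,380),(182,381)])/2.4+[219.8,179.8],e[2]+.0115)
print(T.inv().apply(L-e).round(4),T.inv().apply(L.mean(0)-e).round(4))
# check fingers: inner tip upper corners approx
E
```

```text
[ 0.43149537 -0.32531387  0.21884233] [[ 5.060e-01 -8.625e-01 -1.700e-03]
 [-8.625e-01 -5.060e-01  1.700e-03]
 [-2.300e-03  6.000e-04 -1.000e+00]]
[[-0.016  -0.0289 -0.0115]
 [ 0.0163 -0.029  -0.0116]
 [ 0.017   0.03   -0.0115]
 [-0.0161  0.0303 -0.0114]] [ 0.0003  0.0006 -0.0115]
```

```bash
cat >> h.py <<'E'
S=np.array([0.6147,0.0066]); QY=np.radians(79); OFF=0.0615
E
python3 - <<'E'
from h import *
from plant import *
import cv2
q=down(QY)
r.move_l([.45,-.28,.28],vel=.2)
r.move_to([S[0],S[1],.28],q)
r.move_l([S[0],S[1],.225],q,vel=.1)
e=telemetry.current_ee_pos(); print(e, telemetry.current_opening(),telemetry.current_wrist_force(),telemetry.current_t())
T=q2R(telemetry.current_tool_rot()).as_matrix(); print(np.degrees(np.arctan2(T[1,0],T[0,0])))
for c in ("scene","wrist","top"): cv2.imwrite(f"pics/g_{c}.png",vision.snapshot(c)[:,:,::-1])
im=cv2.imread("pics/g_scene.png");cv2.imwrite("pics/g_sz.png",cv2.resize(im[180:320,220:360],None,fx=4.2,fy=4.2,interpolation=cv2.INTER_CUBIC))
E
```

```text
[0.61505467 0.00637338 0.22548747] 0.03126469941180855 [-0.18743665 -0.31132891 -1.74220686] 20.6
78.98076121727165
```

View pics/g_sz.png

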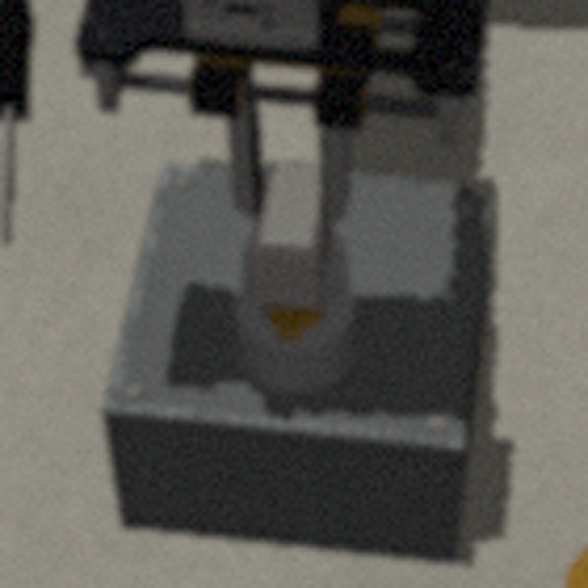

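View pics/g_wrist.png

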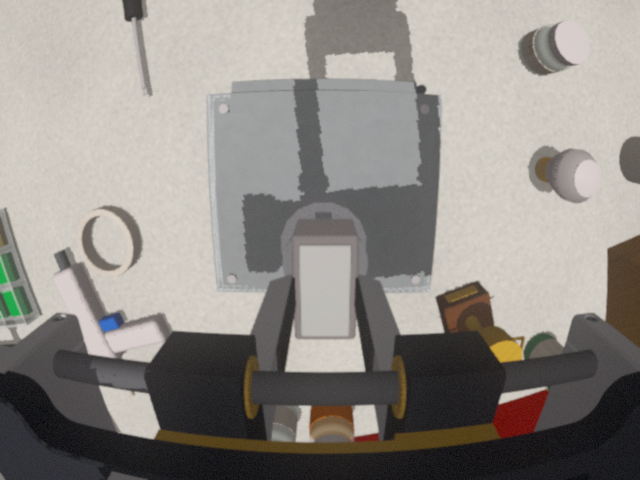

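The lamp hangs over the socket. In the wrist image the slot at (322,215) lines up with the block at (325,290). I'll lower it under guard.

```bash
python3 - <<'E'
from h import *
from plant import *
q=down(QY)
for z in (.217,.212,.207,.202):
    hit=r.move_l([S[0]-.0002,S[1]+.0002,z],q,vel=.03,guard=9)
    print(z,hit,telemetry.current_ee_pos().round(4),telemetry.current_wrist_force().round(2),telemetry.current_torque().round(3))
    if hit: break
print(telemetry.current_t())
E
```

```text
0.217 False [0.6143 0.0069 0.2166] [ 0.11  0.11 -1.79] [ 0.027 -0.148  0.083]
0.212 False [0.6143 0.0069 0.2117] [-0.54  0.39 -1.5 ] [ 0.029 -0.134 -0.005]
0.207 False [0.6143 0.0069 0.2066] [-0.38  0.91 -1.72] [ 0.094 -0.191 -0.003]
0.202 False [0.6147 0.0067 0.2024] [ 0.31 -1.18  1.2 ] [-0.073 -0.055  0.005]
22.1167
```

```bash
python3 - <<'E'
from h import *
from plant import *
import cv2
q=down(QY)
for z in (.198,.195,.192,.189,.186,.183,.180):
    hit=r.move_l([S[0],S[1],z],q,vel=.03,guard=25)
    e=telemetry.current_ee_pos(); f=telemetry.current_wrist_force()
    print(z,hit,e.round(4),f.round(2),telemetry.current_torque().round(3),telemetry.current_opening())
    if hit or f[2]>16: break
print(telemetry.current_t())
cv2.imwrite("pics/h_scene.png",cv2.resize(vision.snapshot("scene")[180:320,220:360,::-1],None,fx=4.2,fy=4.2,interpolation=cv2.INTER_CUBIC))
E
```

```text
0.198 False [0.6148 0.0066 0.1983] [0.08 0.84 3.2 ] [ 0.006 -0.021 -0.002] 0.031168119709812408
0.195 False [0.6149 0.0066 0.1952] [-0.83 -0.44  4.28] [ 0.009 -0.094 -0.06 ] 0.03144752537533688
0.192 False [0.6149 0.0066 0.1924] [-0.62  0.49  4.72] [ 0.007  0.041 -0.013] 0.03138788512257862
0.189 False [0.6151 0.0066 0.1909] [-2.15 -0.43 10.87] [ 0.032  0.32  -0.024] 0.03150495184843766
0.186 False [0.6151 0.0065 0.1907] [-5.32  0.24 20.68] [0.053 0.893 0.031] 0.03195481555834316
23.4
```

View pics/h_scene.png

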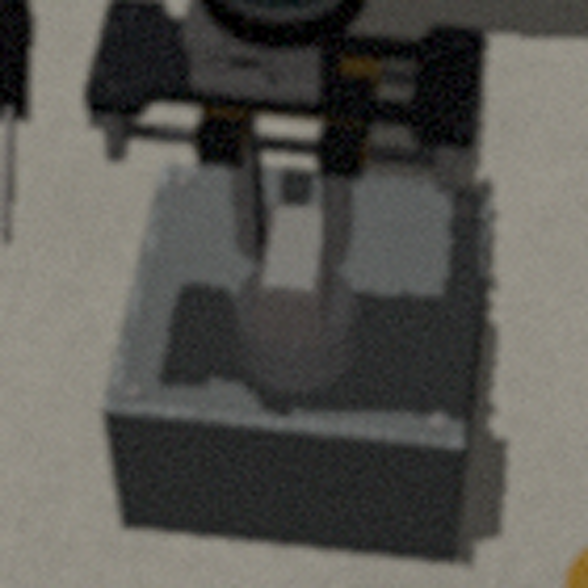

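The flange is on the rim (TCP z stopped at 0.1908, force rising to 21 N). I'll ease the press and turn clockwise.

```bash
python3 - <<'E'
from h import *
from plant import *
import cv2
r.move_l([.615,.0066,.1885],down(QY),vel=.03)
def yaw():
    T=q2R(telemetry.current_tool_rot()).as_matrix(); return np.degrees(np.arctan2(T[1,0],T[0,0]))
for a in (10,20,30,40,50,60,70,80,86,90,93):
    r.move_l([.615,.0066,.1885],down(QY-np.radians(a)))
    e=telemetry.current_ee_pos(); f=telemetry.current_wrist_force();m=telemetry.current_torque()
    print(a,round(79-yaw(),2),e.round(4),f.round(1),m.round(3),round(telemetry.current_opening(),4))
    if abs(m[2])>1.2 or np.linalg.norm(f)>40: break
print(telemetry.current_t())
E
```

```text
10 10.01 [0.6149 0.0067 0.1909] [-3.8  0.6 13.2] [ 0.118  0.526 -0.05 ] 0.0315
20 20.0 [0.6148 0.0067 0.1908] [-3.2  0.3 13.2] [ 0.054  0.617 -0.026] 0.0316
30 30.01 [0.6147 0.0066 0.1909] [-4.2  0.  13.2] [ 0.062  0.681 -0.089] 0.0318
40 40.01 [0.6146 0.0066 0.1909] [-3.9 -0.2 12.9] [-0.036  0.722  0.001] 0.0316
50 50.01 [0.6144 0.0065 0.1908] [-3.8  0.2 13.6] [-0.071  0.765  0.   ] 0.0313
60 60.0 [0.6144 0.0066 0.1908] [-3.9 -0.2 13.1] [-0.074  0.783 -0.002] 0.0317
70 70.0 [0.6142 0.0065 0.1909] [-4.4  0.2 13.2] [-0.115  0.828 -0.038] 0.0314
80 80.0 [0.6142 0.0066 0.1908] [-5.3 -0.6 13.6] [-0.074  0.892  0.005] 0.0317
86 86.0 [0.6141 0.0066 0.1909] [-3.8 -0.4 13.1] [-0.127  0.887 -0.013] 0.0316
90 89.99 [0.614  0.0066 0.1908] [-4.8 -0.9 13.2] [-0.044  1.     0.059] 0.0317
93 92.98 [0.614  0.0066 0.1909] [-4.5 -0.3 14.6] [-0.026  1.011  0.136] 0.0314
27.0583
```

```bash
python3 - <<'E'
from h import *
from plant import *
import cv2
def yaw():
    T=q2R(telemetry.current_tool_rot()).as_matrix(); return np.degrees(np.arctan2(T[1,0],T[0,0]))
for a in (94,95,96,97,98):
    r.move_l([.6148,.0066,.1885],down(QY-np.radians(a)))
    e=telemetry.current_ee_pos(); f=telemetry.current_wrist_force();m=telemetry.current_torque()
    print(a,round(79-yaw(),2),e.round(4),f.round(1),m.round(3),round(telemetry.current_opening(),4))
    if abs(m[2])>.4: break
print(telemetry.current_t())
for c in ("scene","wrist"): cv2.imwrite(f"pics/i_{c}.png",vision.snapshot(c)[:,:,::-1])
im=cv2.imread("pics/i_scene.png");cv2.imwrite("pics/i_sz.png",cv2.resize(im[180:320,220:360],None,fx=4.2,fy=4.2,interpolation=cv2.INTER_CUBIC))
E
```

```text
94 93.96 [0.6138 0.0066 0.1908] [-4.5 -0.3 13.3] [-0.03   1.004  0.218] 0.0314
95 94.93 [0.6138 0.0067 0.1909] [-5.5 -0.2 13.6] [-0.004  1.016  0.333] 0.0317
96 95.9 [0.6137 0.0067 0.1909] [-4.9 -0.2 14.4] [-0.067  0.974  0.509] 0.0314
27.8083
```

View pics/i_wrist.png

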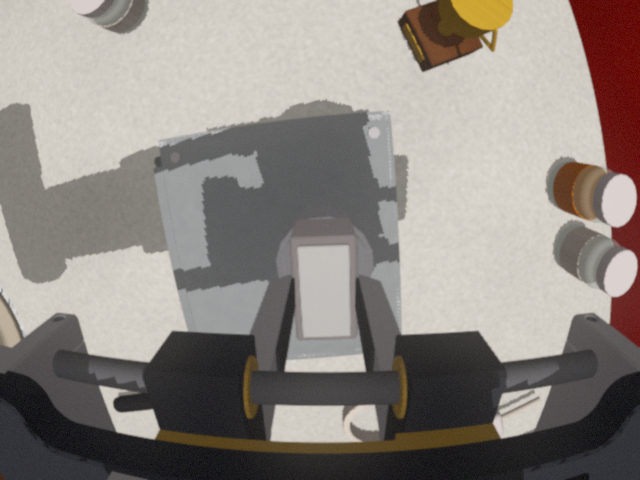

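View pics/i_sz.png

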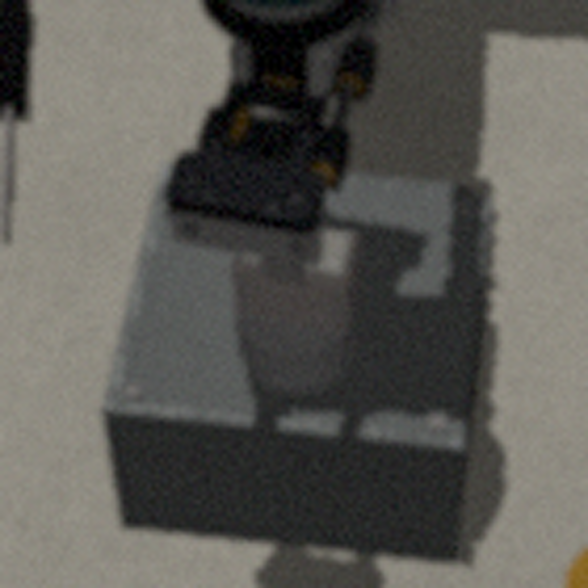

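```bash
python3 - <<'E'
from h import *
from plant import *
z=q2R(telemetry.current_tool_rot()).as_matrix()[:,2]; print("tilt deg x,y",np.degrees(z[:2]).round(3), telemetry.current_joints().round(3))
j=inverse_kinematics([.6148,.0066,.1885],down(QY-np.radians(96))); print(j.round(3))
E
```

```text
tilt deg x,y [-0.017 -0.025] [-0.102  0.337  1.425 -0.     1.38   0.193]
[-0.102  0.339  1.427 -0.     1.375  0.194]
```

```bash
python3 - <<'E'
from h import *
from plant import *
import cv2
r.hold(0.5)
print(telemetry.current_ee_pos().round(4),telemetry.current_wrist_force().round(1),telemetry.current_torque().round(2),telemetry.current_opening())
cv2.imwrite("pics/j_top.png",vision.snapshot("top")[:,:,::-1])
m=models.mark_of("door_pad","top");print([(np.round(x["at"],4),x["score"]) for x in m[:1]],telemetry.current_t())
E
```

```text
[0.6137 0.0067 0.1909] [-5.1  0.3 14.3] [0.01 1.02 0.52] 0.031369139647672156
[(array([ 0.4834, -0.0096,  0.0834]), 0.65)] 28.5083
```

View pics/j_top.png

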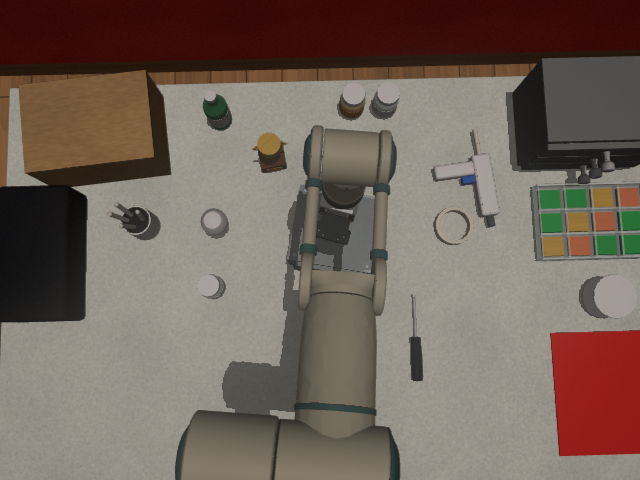

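The bystanders are where they were: bulb (214,222), jar (210,286), trophy (270,152), tape (452,226), glue gun (480,180), screwdriver (416,340). The door still reads shut, and the press and torque are steady, so I'm handing in.

```bash
python3 - <<'E'
from plant import *
r.sign_off(); print("ok")
E
```

```text
the job is handed in; nothing more can be done
ok
```

The job is done and handed in at about 28.5 s of the 69 s allowed.

- **Door:** I pushed it shut first, with closed fingers along its closing arc. It met a hard stop at up to 22 N sideways, past the 7 N hump. The pictures taken after backing off showed it flush, and a last check before hand-in still placed the pad in the shut position.
- **Lamp in socket:** I gripped the lamp across its block and lowered it into the slots. The flange met the rim at TCP z 0.1908 m, against 0.1915 m expected.
- **Turn:** I turned it clockwise until resistance began at about 93°, then to 96° commanded. The torque rose to about 0.5 N m, which I took as the stop. The stop was given as about 92°, so the few extra degrees are probably play in the grip or the slots.
- **At hand-in:** The arm was still gripping and pressing down with about 14 N against the 8.3 N spring. Height was unchanged and the tool tilt was under 0.1°.
- **Sideways force:** About 5 N remains on the tool, with roughly 1 mm of offset and a 1 N m moment. It was steady and I left it.
- **Bystanders:** The top picture shows nothing else moved. The lamp itself was hidden under the wrist in that view, so flushness rests on the height and force readings, not on a direct look.

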